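Start a batch of yoghurt

TASK

Start a batch of yoghurt: tip the yoghurt maker's clear cover back to about 100 degrees, just past upright, and let go so that it stands there by itself, then stand every blue-capped jar in a well of its own and shut the cover fully. Only then, since the hours wheel also switches the heat on, turn the wheel clockwise until the yellow mark on its rim stands right at the orange pointer on its far side. Leave the other things on the hob cover where they are.

Things in the scene. Friction and masses are not known exactly. Their poses are not given: they have to be found in the camera images.
- yoghurt_maker: off-white yoghurt maker, 230 mm deep (x) by 190 mm wide (y), fixed on the wooden hob cover (top at world z = 0.047). Origin: centre of its underside; x to its back, y to its left, z up. Its deck is 50 mm above the underside: in front (x -0.115 to -0.030) the console with the hours wheel, behind it six round wells, 52 mm wide, under the hinged clear cover
- well0 (a point): centre of the floor of well 0, 16 mm above the machine's underside, 34 mm below the deck: a seated jar has its underside here and stands 34 mm proud of the deck. Well axes are upright. Wells 0, 1, 2: front row from right to left; 3, 4, 5: back row; 58 mm apart across, 72 mm front to back. Any jar may go in any well
- well1 (a point): centre of the floor of well 1, 16 mm above the machine's underside, 34 mm below the deck: a seated jar has its underside here and stands 34 mm proud of the deck. Well axes are upright. Wells 0, 1, 2: front row from right to left; 3, 4, 5: back row; 58 mm apart across, 72 mm front to back. Any jar may go in any well
- well2 (a point): centre of the floor of well 2, 16 mm above the machine's underside, 34 mm below the deck: a seated jar has its underside here and stands 34 mm proud of the deck. Well axes are upright. Wells 0, 1, 2: front row from right to left; 3, 4, 5: back row; 58 mm apart across, 72 mm front to back. Any jar may go in any well
- well3 (a point): centre of the floor of well 3, 16 mm above the machine's underside, 34 mm below the deck: a seated jar has its underside here and stands 34 mm proud of the deck. Well axes are upright. Wells 0, 1, 2: front row from right to left; 3, 4, 5: back row; 58 mm apart across, 72 mm front to back. Any jar may go in any well
- well4 (a point): centre of the floor of well 4, 16 mm above the machine's underside, 34 mm below the deck: a seated jar has its underside here and stands 34 mm proud of the deck. Well axes are upright. Wells 0, 1, 2: front row from right to left; 3, 4, 5: back row; 58 mm apart across, 72 mm front to back. Any jar may go in any well
- well5 (a point): centre of the floor of well 5, 16 mm above the machine's underside, 34 mm below the deck: a seated jar has its underside here and stands 34 mm proud of the deck. Well axes are upright. Wells 0, 1, 2: front row from right to left; 3, 4, 5: back row; 58 mm apart across, 72 mm front to back. Any jar may go in any well
- cover (a joint): angle of the cover, rad: 0 shut, 1.57 upright, grows as it swings up and back; stop at 2.2. Its stiff hinge (0.34 N m of friction) holds it wherever it is let go, so it must be brought all the way down by hand. Starts at 0 to 0.15. The cover is a clear box, open below, 143 mm from hinge to front, 188 mm wide, 46 mm high, 3 mm walls, 0.22 kg
- cover_hinge (a point): middle of the cover's hinge line (the line runs along the machine's y axis, 113 mm behind the machine's origin and 50 mm above its underside)
- cover_handle (a point): middle of the cover's handle: a grey round bar, 11 mm thick, 64 mm long, parallel to the hinge; shut, it lies 182 mm in front of the hinge and 32 mm above it, 39 mm in front of the cover's front wall, 34 mm left of the machine's middle. The bar turns in a pinch across it, so the tool can stay upright while the cover swings
- wheel (a joint): angle of the hours wheel, rad, 0 to 4.0; grows as it turns clockwise seen from above. The setting is the part of its rim scale that stands at the pointer: 0 to 1.0 white band (off), 1.7 green mark, 2.6 yellow mark (eight hours), 3.5 red mark, thin grey ticks between. Starts in the white band; stays where it is left (0.05 N m of friction)
- wheel_axis (a point): on the wheel's upright axis, 20 mm above the deck, at the right of the console. The wheel is black: a skirt 60 mm in diameter carrying the scale, up to 7 mm above the deck, and above it a fluted grip 50 mm in diameter from 7 to 30 mm above the deck
- pointer (a point): tip of the fixed orange pointer on the deck just beyond the wheel's far rim (the side away from the console's front edge), 31 mm from the wheel's axis, 5 mm high: hidden by the wheel from the front, seen from the side or from above
- yellow_mark (a point): middle of the yellow mark (3.6 mm wide) on the rim of the wheel's skirt, 30 mm from the axis; turns with the wheel
- jar0: filled, closed yoghurt jar: cream-white body, blue screw cap, a plain upright cylinder 48 mm in diameter, 68 mm tall, about 0.16 kg, bottom-heavy; origin at the centre of its underside, z up its axis. Four to six jars are present (an absent one reads None from the start), standing on the hob cover to the left of the yoghurt maker
- jar1: filled, closed yoghurt jar: cream-white body, blue screw cap, a plain upright cylinder 48 mm in diameter, 68 mm tall, about 0.16 kg, bottom-heavy; origin at the centre of its underside, z up its axis. Four to six jars are present (an absent one reads None from the start), standing on the hob cover to the left of the yoghurt maker
- jar2: filled, closed yoghurt jar: cream-white body, blue screw cap, a plain upright cylinder 48 mm in diameter, 68 mm tall, about 0.16 kg, bottom-heavy; origin at the centre of its underside, z up its axis. Four to six jars are present (an absent one reads None from the start), standing on the hob cover to the left of the yoghurt maker
- jar3: filled, closed yoghurt jar: cream-white body, blue screw cap, a plain upright cylinder 48 mm in diameter, 68 mm tall, about 0.16 kg, bottom-heavy; origin at the centre of its underside, z up its axis. Four to six jars are present (an absent one reads None from the start), standing on the hob cover to the left of the yoghurt maker
- jar4: filled, closed yoghurt jar: cream-white body, blue screw cap, a plain upright cylinder 48 mm in diameter, 68 mm tall, about 0.16 kg, bottom-heavy; origin at the centre of its underside, z up its axis. Four to six jars are present (an absent one reads None from the start), standing on the hob cover to the left of the yoghurt maker
- jar5: filled, closed yoghurt jar: cream-white body, blue screw cap, a plain upright cylinder 48 mm in diameter, 68 mm tall, about 0.16 kg, bottom-heavy; origin at the centre of its underside, z up its axis. Four to six jars are present (an absent one reads None from the start), standing on the hob cover to the left of the yoghurt maker
- spice_jar: bystander: glass spice jar with a yellow cap, 45 x 44 x 100 mm; origin under its centre
- dropper_bottle: bystander: small brown dropper bottle, 33 x 34 x 102 mm; origin under its centre
- moka_top: bystander: aluminium upper half of a stove-top coffee pot with a black handle, 82 x 133 x 109 mm; origin under its middle
- tumbler: bystander: small glass tumbler, 46 mm across, 57 mm high, behind the yoghurt maker; origin under its centre

How it is judged:
By the outcome, as a careful person would: the job done as asked, in the order asked, and still so for the second after the job is handed in, with the robot touching nothing.
Of jar0, jar1, jar2, jar3, jar4, jar5 only 4 to 6 are there at a start; the rules pass over those that are not, and their reading is None.
At some moment in a run one of jar0, jar1, jar2, jar3, jar4, jar5 may be knocked a few centimetres aside while the robot is not near it.
It also fails if it takes over 208 s, if anything falls off the work surface, if the arm or the gripper's body presses on something with over 40 N, if the wrist force passes 120 N, or if a joint passes its speed limit or range.

ROBOT

A 6-joint arm with a two-finger parallel gripper is mounted at the origin on a cart in front of the work surface, level with it; the furniture and walls round the work are solid. World frame = base frame: x ahead of the robot, y to its left, z up, the work surface at z = 0. Lengths are in m, angles in rad, forces in N, time in s.
With the tool pointing down it reaches from about 0.25 to 0.775 m from the base axis. Payload 4 kg.
Tool frame: the origin (TCP) lies at the very end of the fingers, on their centre line; the grasp point (between the pads) lies 19 mm behind it (robot.tcp_to_grasp is the distance from the TCP to the grasp point, in m); z points along the fingers, y is the line along which they close (so a half turn about z gives the same grasp; the last joint's range is limited). The gripper opens to 94 mm and grips with 3 to 60 N. Pads are 16 mm wide; open, the fingers measure 119 mm over their backs; the gripper's body (75 mm by 177 mm) begins 78 mm behind the grasp point.
Start: joints at [-1.302, 0.087, 1.371, -0, 1.684, -0.103], TCP at [0.2, -0.512, 0.206] pointing down, gripper open.
Joint ranges: [-3.1, 3.1], [-0.76, 2.03], [0.27, 2.55], [-1.08, 4.22], [0.17, 2.65], [-2.57, 2.57]. Speed limits (rad/s): [2.79, 2.79, 3.14, 3.14, 3.14, 3.14].

INTERFACE

Orientations are given as [roll, pitch, yaw] about the fixed x, y, z axes, in that order (R = Rz(yaw) Ry(pitch) Rx(roll)).
In Python, from bench import robot gives the robot as it stands.
- The arm moves only by the tool run_rows, called after ">>>" as name(argument=value, ...) on one line, values as JSON. Schema: {"type":"object","properties":{"ticks":{"type":"string"},"only":{"type":"string"},"quiet":{"type":"boolean"},"lines":{"type":"string"}},"required":["ticks"],"additionalProperties":false}. ticks is a string of 1 to 20 rows, parted by a bar, with the numbers parted by spaces; each row has 5 numbers: the finger opening in m, then dx, dy, dz in m, then a turn about the tool's z in rad; each row shifts and turns the commanded pose from where the row before left it, along the tool's axes as they then stand; what a row does not reach is not made up. A row lasts 1/12 s, in which the tool goes at most 0.0417 m and 0.125 rad, less where a joint would pass 70% of its speed; a pose out of reach is approached as far as the arm can. The fingers move at their own pace and stop on an object; the grip force is fixed at half the most. Time passes only in rows, so rows that do not move let the fingers close. The tool returns the time, the measured TCP pose, the force, the opening and the grip force at its end. only (a regular expression) keeps the lines of the reply that match it, lines (a string "A,B") keeps lines A to B, and quiet returns only ok. Input that does not fit is refused with a message, and nothing moves.
- robot.get_obs(): the state, without advancing time (a new reading comes with each control period).
- robot.snapshot(name): name is "side" or "top"; returns a dict with "color" (480x640x3 uint8, blue, green, red), "fx", "fy", "cx", "cy" (pixels), "k1" (the pictures are not rectified: a ray, as slopes to the right and down, at radius r is drawn at 1 + k1 r^2 times it, then the intrinsics apply), "extrinsics" (4x4, takes a point from world to camera coordinates). Camera axes: x right, y down, z forward; pixel columns grow to the right and rows downward; lengths in m; the calibration is good to about 2 mm. A picture is of the moment at which its call begins. There is no depth.
- robot.close_job(): hands the job in; it is judged then, once.
The state is a dict: "time": time; "joint_positions": joint angles; "qvel": joint speeds; "joint_torque": joint torques, N m; "tool_pos": TCP position; "ee_rot": TCP orientation; "wrist_force": force on the tool from outside, world axes, zero at the start; "wrist_torque": the same for the moment, N m; "width": finger opening in m; "finger_force": force on a finger pad.
Only numpy, scipy, OpenCV 4.12 (cv2) and the standard library are available. Lean on these libraries where they do the work, as an engineer would, in place of code of your own. Each camera call takes 0.05 s, during which the arm holds its last target. There are 200 camera calls.

## Working session

There is one attempt and no reset: what is moved stays moved. The work goes in short steps, Python scripts to look and compute and a tool call to move; the robot and the scene stay as the last step left them, time stands still between calls to the robot, and variables do not carry over. Pictures are saved under pics/ and viewed, at most 14 in all, crops included, and the job is handed in when it is done.

```bash
ls; mkdir -p pics
```

Create h.py:
```python
import numpy as np, cv2
from bench import robot
def snap(n,name=None):
    s=robot.snapshot(n)
    if name: cv2.imwrite('pics/'+name+'.png',s['color'])
    return s
def ray(s,u,v):
    # undo distortion
    x,y=(u-s['cx'])/s['fx'],(v-s['cy'])/s['fy']
    a,b=x,y
    for _ in range(30):
        f=1+s['k1']*(a*a+b*b); a,b=x/f,y/f
    E=np.array(s['extrinsics']);R,t=E[:3,:3],E[:3,3]
    return -R.T@t, R.T@np.array([a,b,1.])
def onz(s,u,v,z):
    o,d=ray(s,u,v); return o+d*(z-o[2])/d[2]
def proj(s,p):
    E=np.array(s['extrinsics']);q=E[:3,:3]@np.array(p)+E[:3,3]
    a,b=q[0]/q[2],q[1]/q[2];f=1+s['k1']*(a*a+b*b)
    return s['cx']+s['fx']*a*f, s['cy']+s['fy']*b*f
```

Run:
```python
from h import *
for n in('top','side'):
    s=snap(n,n+'0'); o,d=ray(s,320,240); print(n,o,d,s['fx'],s['k1'])
o=robot.get_obs(); print(o['time'],o['tool_pos'],o['ee_rot'],o['wrist_force'])
```

```text
bench.py
pics
top [0.42031589 0.07640292 1.00268619] [ 0.20316313  0.03456937 -0.97855644] 484.8261843694211 -0.005391284611660103
side [0.21310648 0.63835219 0.70126929] [ 0.46131512 -0.6150979  -0.63942597] 447.98278723413154 -0.0559980241847564
0.1 [ 0.19966342 -0.51195546  0.20442199] [-3.13960877e+00 -2.13064970e-04  3.71786178e-01] [ 0.84712592 -0.2378329   0.34445172]
```

View pics/top0.png

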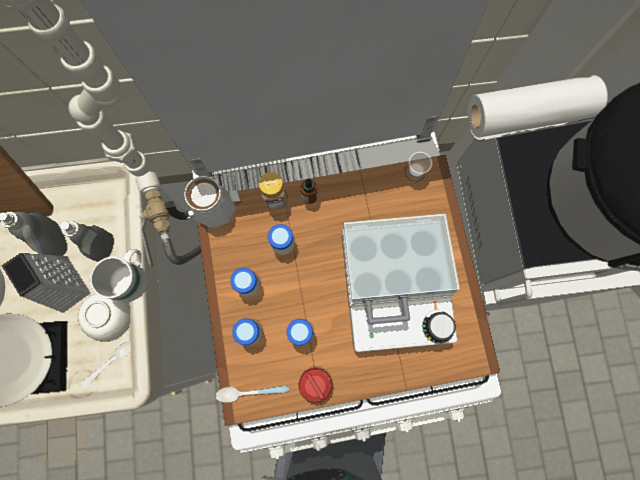

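View pics/side0.png

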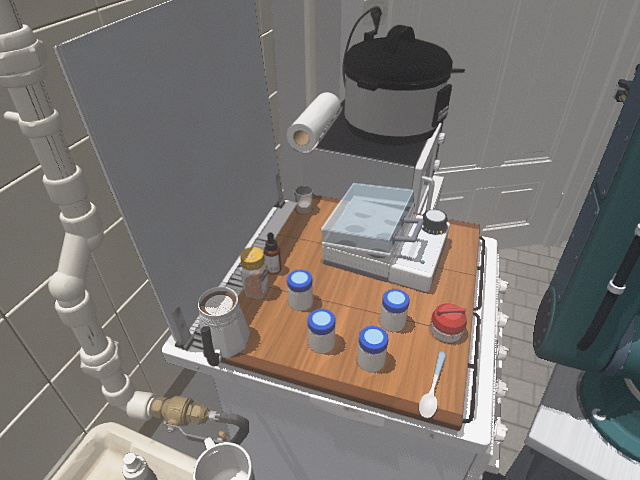

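The top view shows four blue caps near (281,237), (243,281), (246,332) and (300,332). The cover is near (400,260), its handle bar near (387,320) and the wheel near (440,327). I'll measure these and zoom in on the machine.

Run:
```python
from h import *
t=cv2.imread('pics/top0.png');s=cv2.imread('pics/side0.png')
a=cv2.resize(t[205:360,335:470],None,fx=3.6,fy=3.6,interpolation=cv2.INTER_CUBIC)
b=cv2.resize(s[170:300,310:460],None,fx=3,fy=3,interpolation=cv2.INTER_CUBIC)
print(a.shape,b.shape); cv2.imwrite('pics/a.png',a)
S=snap('top');D=snap('side')
def blobs(im,lo,hi,amin):
    m=cv2.inRange(cv2.cvtColor(im,cv2.COLOR_BGR2HSV),lo,hi)
    m=cv2.morphologyEx(m,cv2.MORPH_CLOSE,np.ones((5,5)))
    n,l,st,c=cv2.connectedComponentsWithStats(m); return [(c[i],st[i]) for i in range(1,n) if st[i,4]>amin]
for im,C in((t,S),(s,D)):
    for c,st in blobs(im,(100,120,80),(125,255,255),200): print(c.round(1),st, onz(C,*c,.115).round(4))
for r in [(355,352),(456,342)]: print('deckfront',onz(S,*r,.097).round(4))
```

```text
(558, 486, 3) (390, 450, 3)
[280.3 236.9] [268 224  25  25 263] [0.6002 0.1822 0.115 ]
[243.7 280.5] [231 268  26  25 287] [0.5097 0.236  0.115 ]
[245.7 331.5] [233 319  26  26 295] [0.4193 0.2164 0.115 ]
[299.7 331.7] [287 319  26  26 281] [0.4327 0.1202 0.115 ]
[298.3 280.5] [287 270  25  22 220] [0.5985 0.192  0.115 ]
[394.5 299.9] [383 289  26  21 246] [0.4315 0.1292 0.115 ]
[320.8 320.9] [308 309  27  26 292] [0.5079 0.2445 0.115 ]
[372.9 338.6] [359 326  29  24 319] [0.4179 0.2242 0.115 ]
deckfront [0.411 0.016 0.097]
deckfront [ 0.4544 -0.1646  0.097 ]
```

View pics/a.png

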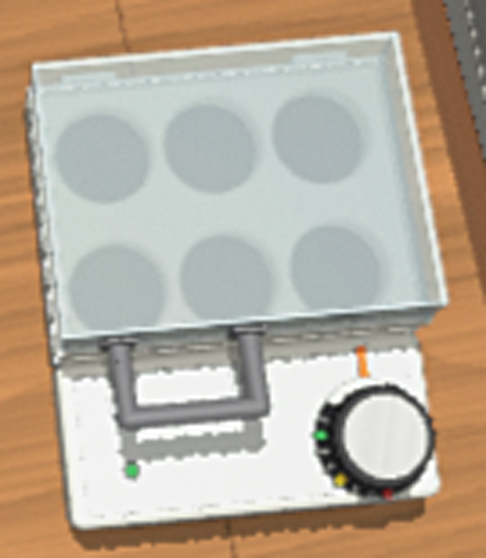

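The 3.6x crop shows the well discs, the handle bar at crop (195,412), the pointer tip near (362,375), the wheel, and its yellow mark at (342,480). Next I'll fit the machine pose.

Add to h.py:
```python
def jars(S,im=None,zc=.115):
    im=S['color']; hsv=cv2.cvtColor(im,cv2.COLOR_BGR2HSV)
    m=cv2.inRange(hsv,(97,60,80),(125,255,255)); n,l,st,c=cv2.connectedComponentsWithStats(m); out=[]
    for i in range(1,n):
        if st[i,4]<200: continue
        cs,_=cv2.findContours((l==i).astype(np.uint8),cv2.RETR_EXTERNAL,cv2.CHAIN_APPROX_NONE)
        (u,v),r=cv2.minEnclosingCircle(cs[0]); u,v=c[i] if 0 else cv2.fitEllipse(cs[0])[0]
        out.append((round(u,1),round(v,1),round(r,1),onz(S,u,v,zc).round(4)))
    return out
```

Run:
```python
from h import *
S=snap('top');D=snap('side')
for j in jars(S)+jars(D): print(*j)
c=lambda u,v:(335+(u+.5)/3.6-.5,205+(v+.5)/3.6-.5)
W=[(336,271),(226,281),(117,290),(317,139),(210,148),(102,158)]
P=np.array([onz(S,*c(*w),.097)[:2] for w in W]); print(P.round(4))
ay=(P[2]-P[0]+P[5]-P[3])/4; ax=(P[3:]-P[:3]).mean(0); print('sp',np.linalg.norm(ay),np.linalg.norm(ax),'yaw',np.arctan2(-ay[0],ay[1]),np.arctan2(ax[1],ax[0]),'mid',P.mean(0))
for n,p,z in [('bar',(195,412),.130),('barL',(125,418),.13),('barR',(266,405),.13),('wheeltop',(386,436),.127),('yel',(342,480),.102),('ptr',(362,375),.102),('frL',(75,528),.097),('frR',(438,493),.097),('lR',(60,365),.097)]: print(n,onz(S,*c(*p),z)[:2].round(4))
```

```text
280.0 236.3 12.7 [0.6013 0.1829 0.115 ]
243.3 280.2 13.0 [0.5101 0.2368 0.115 ]
245.5 331.4 13.6 [0.4196 0.2169 0.115 ]
299.5 331.7 13.3 [0.4325 0.1206 0.115 ]
299.3 280.5 12.7 [0.5971 0.191  0.115 ]
395.4 300.6 13.7 [0.4295 0.1297 0.115 ]
321.1 321.3 14.1 [0.5069 0.245  0.115 ]
373.1 339.5 15.0 [0.4167 0.2255 0.115 ]
623.5 348.4 19.6 [0.0779 0.0038 0.115 ]
[[ 0.5608 -0.103 ]
 [ 0.5477 -0.0468]
 [ 0.5351  0.0089]
 [ 0.6294 -0.0864]
 [ 0.6167 -0.0308]
 [ 0.6033  0.0251]]
sp 0.057325442350526744 0.0705263618868604 yaw 0.2280145739511858 0.23320853768135585 mid [ 0.58216601 -0.03882351]
bar [ 0.4763 -0.0341]
barL [ 4.686e-01 -2.000e-04]
barR [ 0.4846 -0.0685]
wheeltop [ 0.478  -0.1293]
yel [ 0.4547 -0.1151]
ptr [ 0.5086 -0.1203]
frL [0.4124 0.0153]
frR [ 0.4552 -0.1651]
lR [0.4925 0.0333]
```

Run:
```python
import cv2
s=cv2.imread('pics/side0.png')
cv2.imwrite('pics/b.png',cv2.resize(s[170:295,370:460],None,fx=4.5,fy=4.5,interpolation=cv2.INTER_CUBIC))
```

```text
(no output)
```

View pics/b.png

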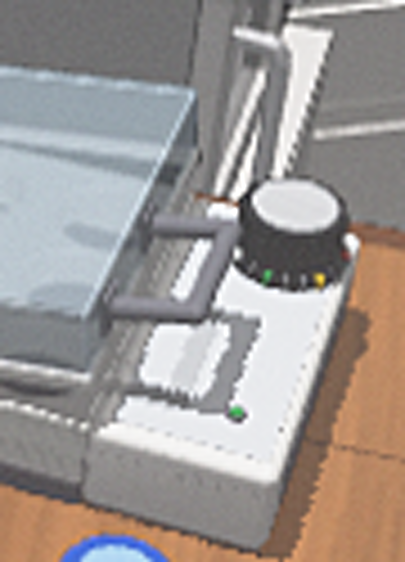

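The side crop shows the bar ends at crop (203,310) and (230,228), with the cover slightly raised. I'll triangulate them.

Add to h.py:
```python
def tri(r1,r2):
    (o1,d1),(o2,d2)=r1,r2
    k=np.linalg.lstsq(np.c_[d1,-d2],o2-o1,rcond=None)[0]
    p,q=o1+k[0]*d1,o2+k[1]*d2; return (p+q)/2,np.linalg.norm(p-q)
```

Run:
```python
from h import *
S=snap('top');D=snap('side')
c=lambda u,v:(335+(u+.5)/3.6-.5,205+(v+.5)/3.6-.5)
b=lambda u,v:(370+(u+.5)/4.5-.5,170+(v+.5)/4.5-.5)
for n,p,q in [('L',(128,417),(203,310)),('R',(263,406),(230,228)),('M',(195,412),(216,269)),('ptr',(362,352),(198,197)),('green dot',(131,470),(236,412)),('frL',(75,528),(272,478)),('wheeltop',(386,436),(298,205))]:
    P,e=tri(ray(S,*c(*p)),ray(D,*b(*q))); print(n,P.round(4),e.round(4))
```

```text
L [ 4.664e-01 -2.000e-04  1.527e-01] 0.0035
R [ 0.4828 -0.0637  0.15  ] 0.0008
M [ 0.4746 -0.0316  0.1508] 0.0009
ptr [ 0.5198 -0.1145  0.1208] 0.0034
green dot [ 0.4449 -0.0092  0.0983] 0.0
frL [0.4135 0.0156 0.0948] 0.0023
wheeltop [ 0.4775 -0.1298  0.1259] 0.0012
```

Add to h.py:
```python
import sys
YAW=.232; C=np.array([.5445,-.0485])
def m2w(x,y): c,s=np.cos(YAW),np.sin(YAW); return C+np.array([c*x-s*y,s*x+c*y])
def wrap(a): return (a+np.pi)%(2*np.pi)-np.pi
def delta(p,yaw=None):
    o=robot.get_obs(); q=np.array(o['tool_pos']); psi=o['ee_rot'][2]
    # deltas along axes AFTER the turn has been made
    t=0 if yaw is None else psi-yaw
    y=psi-t; d=np.array(p)-q
    print('turn %.4f then dx %.4f dy %.4f dz %.4f  now'%(t,d[0]*np.cos(y)+d[1]*np.sin(y),d[0]*np.sin(y)-d[1]*np.cos(y),-d[2]),q.round(4),np.round(o['ee_rot'],3),'q',np.round(o['joint_positions'],2),'w',round(float(o['width']),4))
```

```text
(no output)
```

>>> run_rows(ticks="0.04 0 0 0 -0.1193 | 0.04 0 0 0 -0.1193 | 0.04 0 0 0 -0.1193 | 0.04 0 0 0 -0.1193 | 0.04 0 0 0 -0.1193 | 0.04 0 0 0 -0.1193 | 0.04 0 0 0 -0.1193 | 0.04 0 0 0 -0.1193 | 0.04 0 0 0 -0.1193 | 0.04 0 0 0 -0.1193 | 0.04 0 0 0 -0.1193 | 0.04 0 0 0 -0.1193")

```text
time: 1.4
tool_pos: [0.1998, -0.5124, 0.2055]
ee_rot: [3.142, 0.0, 1.809]
wrist_force: [0.6, -0.8, 0.7]
width: 0.0403
finger_force: 0.0
```

```bash
python3 -c "
from h import *
delta([.4746,-.0316,.2],1.803)"
```

```text
turn 0.0063 then dx 0.4047 dy 0.3781 dz 0.0055  now [ 0.1998 -0.5124  0.2055] [3.142 0.    1.809] q [-1.3   0.09  1.37  0.    1.68 -1.54] w 0.0403
```

>>> run_rows(ticks="0.04 0.0253 0.0236 0 0.006 | 0.04 0.0253 0.0236 0 0 | 0.04 0.0253 0.0236 0 0 | 0.04 0.0253 0.0236 0 0 | 0.04 0.0253 0.0236 0 0 | 0.04 0.0253 0.0236 0 0 | 0.04 0.0253 0.0236 0 0 | 0.04 0.0253 0.0236 0 0 | 0.04 0.0253 0.0236 0 0 | 0.04 0.0253 0.0236 0 0 | 0.04 0.0253 0.0236 0 0 | 0.04 0.0253 0.0236 0 0 | 0.04 0.0253 0.0236 0 0 | 0.04 0.0253 0.0236 0 0 | 0.04 0.0253 0.0236 0 0 | 0.04 0.0253 0.0236 0 0 | 0.04 0 0 0 0 | 0.04 0 0 0 0")

```text
time: 2.9
tool_pos: [0.4769, -0.0317, 0.2053]
ee_rot: [-3.141, 0.0, 1.801]
wrist_force: [-1.3, -0.2, 0.5]
width: 0.0399
finger_force: 0.0
```

```bash
python3 -c "
from h import *
delta([.4746,-.0316,.137],1.803)"
```

```text
turn -0.0019 then dx 0.0006 dy -0.0022 dz 0.0683  now [ 0.4769 -0.0317  0.2053] [-3.141  0.     1.801] q [-0.18 -0.07  1.53 -0.    1.68 -0.42] w 0.0399
```

Descend, close on the bar.

>>> run_rows(ticks="0.04 0 -0.002 0.017 0 | 0.04 0 0 0.017 0 | 0.04 0 0 0.017 0 | 0.04 0 0 0.017 0 | 0.04 0 0 0 0 | 0.0 0 0 0 0 | 0 0 0 0 0 | 0 0 0 0 0 | 0 0 0 0 0 | 0 0 0 0 0")

```text
time: 3.73
tool_pos: [0.4748, -0.0339, 0.1386]
ee_rot: [3.141, 0.001, 1.797]
wrist_force: [-2.8, -0.9, 1.2]
width: 0.0105
finger_force: 28.9
```

Run:
```python
from h import *
delta([.4746,-.0316,.137],1.803)
# arc plan: bar relative to hinge in machine x,z
r=np.hypot(.182,.032);a0=np.arctan2(.032,.182)
th=np.r_[.12,np.linspace(.22,1.745,16),1.78]
X=-r*np.cos(a0+th);Z=r*np.sin(a0+th)
for i in range(len(th)-1): print('%.2f dy %.4f dz %.4f'%(th[i+1],X[i+1]-X[i],-(Z[i+1]-Z[i])))
```

```text
turn -0.0058 then dx 0.0023 dy 0.0003 dz 0.0016  now [ 0.4748 -0.0339  0.1386] [3.141e+00 1.000e-03 1.797e+00] q [-0.19 -0.06  1.65 -0.    1.55 -0.42] w 0.0105
0.22 dy 0.0062 dz -0.0174
0.32 dy 0.0081 dz -0.0170
0.42 dy 0.0098 dz -0.0160
0.53 dy 0.0113 dz -0.0150
0.63 dy 0.0128 dz -0.0137
0.73 dy 0.0141 dz -0.0124
0.83 dy 0.0153 dz -0.0109
0.93 dy 0.0163 dz -0.0093
1.03 dy 0.0172 dz -0.0076
1.14 dy 0.0179 dz -0.0058
1.24 dy 0.0184 dz -0.0039
1.34 dy 0.0187 dz -0.0020
1.44 dy 0.0188 dz -0.0001
1.54 dy 0.0187 dz 0.0018
1.64 dy 0.0184 dz 0.0037
1.75 dy 0.0180 dz 0.0055
1.78 dy 0.0060 dz 0.0023
```

>>> run_rows(ticks="0 0 0.0062 -0.0174 0 | 0 0 0.0081 -0.017 0 | 0 0 0.0098 -0.016 0 | 0 0 0.0113 -0.015 0 | 0 0 0.0128 -0.0137 0 | 0 0 0.0141 -0.0124 0 | 0 0 0.0153 -0.0109 0 | 0 0 0.0163 -0.0093 0 | 0 0 0 0 0")

```text
time: 4.48
tool_pos: [0.5677, -0.0125, 0.2537]
ee_rot: [3.138, 0.002, 1.798]
wrist_force: [-4.3, -0.1, 10.6]
width: 0.0102
finger_force: 30.0
```

```bash
python3 -c "
from h import *
print(m2w(.113-.185*np.cos(.174+.93),.034),.097+.185*np.sin(.174+.93)-.0125)
delta([.4746,-.0316,.137],1.803)"
```

```text
[ 0.56563054 -0.00857184] 0.2497077028609906
turn -0.0053 then dx 0.0028 dy -0.0950 dz 0.1167  now [ 0.5677 -0.0125  0.2537] [3.138e+00 2.000e-03 1.798e+00] q [-0.12  0.12  1.24 -0.    1.78 -0.35] w 0.0102
```

>>> run_rows(ticks="0 0 0.0172 -0.0076 0 | 0 0 0.0179 -0.0058 0 | 0 0 0.0184 -0.0039 0 | 0 0 0.0187 -0.002 0 | 0 0 0.0188 -0.0001 0 | 0 0 0.0187 0.0018 0 | 0 0 0.0184 0.0037 0 | 0 0 0.018 0.0055 0 | 0 0 0 0 0 | 0 0 0 0 0")

```text
time: 5.32
tool_pos: [0.7106, 0.0206, 0.2574]
ee_rot: [3.138, 0.001, 1.798]
wrist_force: [3.7, 0.1, 0.3]
width: 0.0104
finger_force: 30.0
```

```bash
python3 -c "
from h import *
print(m2w(.113-.185*np.cos(.174+1.745),.034),.097+.185*np.sin(.174+1.745)-.0125)
delta([.4746,-.0316,.137],1.803);print(robot.get_obs()['wrist_force'])"
```

```text
[0.70808777 0.02508425] 0.25839762338949934
turn -0.0051 then dx 0.0035 dy -0.2417 dz 0.1204  now [0.7106 0.0206 0.2574] [3.138e+00 1.000e-03 1.798e+00] q [-0.05  0.46  0.8  -0.    1.87 -0.28] w 0.0104
[3.74760489 0.14981786 0.27601409]
```

Release, rise, back off toward the front and look.

>>> run_rows(ticks="0.04 0 0 0 0 | 0.04 0 0 0 0 | 0.04 0 0 0 0 | 0.04 0 0 0 0 | 0.04 0 0 -0.02 0 | 0.04 0 0 -0.02 0 | 0.04 0 0 -0.02 0 | 0.07 0 -0.03 0 0.12 | 0.07 0 -0.03 0 0.12 | 0.07 0 -0.03 0 0.12 | 0.07 0 -0.03 0 0.12 | 0.07 0 -0.03 0 0.12 | 0.07 0 -0.03 0 0.12 | 0.07 0 -0.03 0 0.12 | 0.07 0 -0.03 0 0.12 | 0.07 0 0 0 0.12 | 0.07 0 0 0 0.12 | 0.07 0 0 0 0.12 | 0.07 0 0 0 0.12 | 0.07 0 0 0 0.12")

```text
time: 6.98
tool_pos: [0.4809, 0.0648, 0.3178]
ee_rot: [3.142, 0.0, 0.232]
wrist_force: [0.1, -0.6, 0.1]
width: 0.0701
finger_force: 0.0
```

Run:
```python
from h import *
S=snap('top','top1');D=snap('side','side1')
for j in jars(S)+jars(D): print(*j)
delta([.4325,.1206,.2],.232)
a=np.hstack([S['color'][200:365,230:480],D['color'][90:255,240:490]]); cv2.imwrite('pics/c.png',cv2.resize(a,None,fx=1.6,fy=1.6))
a=S['color'][205:360,335:470];cv2.imwrite('pics/a1.png',cv2.resize(a,None,fx=3.6,fy=3.6,interpolation=cv2.INTER_CUBIC))
```

```text
243.3 280.2 13.0 [0.5101 0.2368 0.115 ]
244.6 331.3 13.5 [0.4194 0.2185 0.115 ]
299.7 333.1 13.2 [0.4302 0.1198 0.115 ]
299.3 280.5 12.7 [0.5971 0.1909 0.115 ]
395.4 300.6 13.7 [0.4295 0.1297 0.115 ]
321.1 321.3 14.1 [0.5068 0.245  0.115 ]
373.1 339.5 15.0 [0.4167 0.2255 0.115 ]
turn 0.0056 then dx -0.0345 dy -0.0655 dz 0.1177  now [0.4811 0.0648 0.3177] [3.142 0.    0.238] q [ 0.02 -0.05  1.29 -0.    1.9   1.35] w 0.0698
```

View pics/c.png

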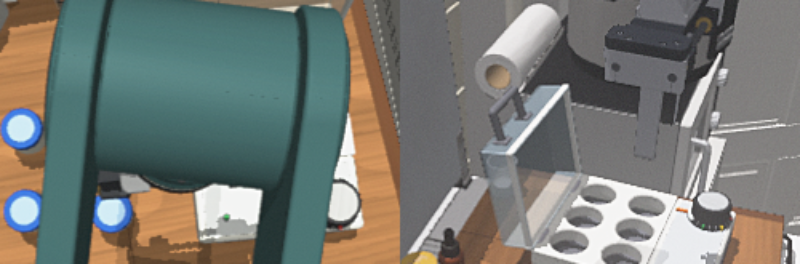

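The cover now stands by itself, just past upright, with all six wells open. Next I'll pick the nearest jar at (.4325, .122).

>>> run_rows(ticks="0.07 -0.0171 -0.0334 0 0.006 | 0.07 -0.0171 -0.0334 0 0 | 0.07 0 0 0.03 0 | 0.07 0 0 0.03 0 | 0.07 0 0 0.03 0 | 0.07 0 0 0.03 0 | 0.07 0 0 0.03 0 | 0.07 0 0 0 0")

```text
time: 7.75
tool_pos: [0.4282, 0.1211, 0.1606]
ee_rot: [-3.141, 0.014, 0.234]
wrist_force: [-0.6, -0.2, -1.6]
width: 0.0698
finger_force: 0.0
```

Run:
```python
from h import *
D=snap('side');S=snap('top')
delta([.4325,.122,.09],.232)
for j in jars(D,zc=.108): print(*j)
# wells in side image: dark on white
g=cv2.cvtColor(D['color'],cv2.COLOR_BGR2GRAY)
for i,(x,y) in enumerate([(.003+.072*(k//3),-.058+.058*(k%3)) for k in range(6)]):
    p=m2w(x,y);print('side well',i,p.round(4),np.round(proj(D,[*p,.097]),1),'top',np.round(proj(S,[*p,.097]),1))
cv2.imwrite('pics/w.png',cv2.resize(D['color'][165:285,310:440],None,fx=5,fy=5,interpolation=cv2.INTER_CUBIC))
```

```text
turn 0.0012 then dx 0.0003 dy -0.0002 dz 0.0772  now [0.4322 0.1217 0.1672] [-3.141e+00  2.000e-03  2.330e-01] q [ 0.15 -0.13  1.66 -0.    1.61  1.49] w 0.0699
299.3 280.5 12.7 [0.6017 0.1856 0.108 ]
395.3 301.7 13.7 [0.4309 0.1261 0.108 ]
321.1 321.3 14.1 [0.5104 0.2403 0.108 ]
373.1 339.4 15.0 [0.4191 0.2206 0.108 ]
side well 0 [ 0.5608 -0.1043] [394.5 217.8] top [428.6 280.1]
side well 1 [ 0.5474 -0.0478] [387.  232.8] top [398.  282.9]
side well 2 [0.5341 0.0086] [378.9 249. ] top [367.2 285.7]
side well 3 [ 0.6308 -0.0877] [364.1 210.4] top [423.5 242.6]
side well 4 [ 0.6175 -0.0313] [355.5 224.7] top [393.3 245.4]
side well 5 [0.6042 0.0252] [346.1 240.3] top [363.  248.1]
```

View pics/w.png

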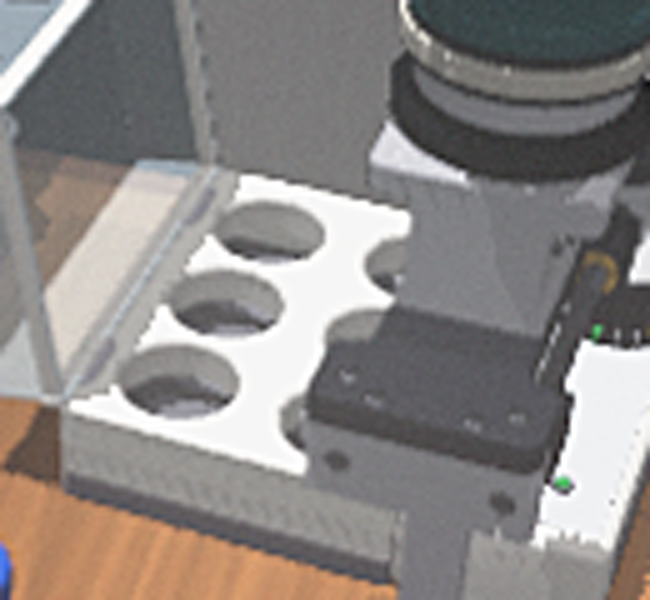

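The crop shows the back-row wells at (270,232), (228,302) and (180,382), within 0.7 px of my predictions. I'll grip the jar.

>>> run_rows(ticks="0.07 0 0 0.026 0 | 0.07 0 0 0.026 0 | 0.07 0 0 0.025 0 | 0.07 0 0 0 0 | 0.07 0 0 0 0 | 0.04 0 0 0 0 | 0.04 0 0 0 0 | 0.04 0 0 0 0 | 0.04 0 0 0 0 | 0.04 0 0 -0.025 0 | 0.04 0 0 -0.025 0 | 0.04 0 0 -0.025 0 | 0.04 0 0 -0.025 0 | 0.04 0 0 0 0")

```text
time: 9.02
tool_pos: [0.436, 0.1223, 0.1964]
ee_rot: [3.141, -0.011, 0.232]
wrist_force: [0.9, -0.3, -0.8]
width: 0.0473
finger_force: 30.0
```

Run:
```python
from h import *
w=[m2w(.003+.072*(k//3),-.058+.058*(k%3)) for k in range(6)]
delta([*w[5],.19],.232)
S=snap('top','t2');D=snap('side','s2')
q=robot.get_obs()['tool_pos']
for j in jars(S,zc=q[2]+.018)+jars(D,zc=q[2]+.018): print(*j)
```

```text
turn -0.0004 then dx 0.1413 dy 0.1332 dz 0.0064  now [0.436  0.1223 0.1964] [ 3.141 -0.011  0.232] q [ 0.15 -0.14  1.61 -0.    1.66  1.49] w 0.0473
280.0 236.2 12.7 [0.5823 0.1717 0.2089]
299.3 280.5 12.7 [0.5356 0.2626 0.2089]
321.1 321.4 14.1 [0.4598 0.3081 0.2089]
373.0 339.4 15.0 [0.3841 0.2916 0.2089]
```

>>> run_rows(ticks="0.04 0.0236 0.0222 0 0 | 0.04 0.0236 0.0222 0 0 | 0.04 0.0236 0.0222 0 0 | 0.04 0.0236 0.0222 0 0 | 0.04 0.0236 0.0222 0 0 | 0.04 0.0236 0.0222 0 0 | 0.04 0 0 0 0 | 0.04 0 0 0 0 | 0.04 0 0 0 0")

```text
time: 9.87
tool_pos: [0.6, 0.025, 0.1879]
ee_rot: [-3.14, 0.005, 0.231]
wrist_force: [-0.7, 0.2, -2.4]
width: 0.0476
finger_force: 30.0
```

Run:
```python
from h import *
w=[m2w(.003+.072*(k//3),-.058+.058*(k%3)) for k in range(6)]
delta([*w[5],.145],.232)
D=snap('side','s3')
cv2.imwrite('pics/w3.png',cv2.resize(D['color'][165:285,310:440],None,fx=5,fy=5,interpolation=cv2.INTER_CUBIC))
```

```text
turn -0.0006 then dx 0.0041 dy 0.0007 dz 0.0429  now [0.6    0.025  0.1879] [-3.14   0.005  0.231] q [-0.05  0.21  1.27  0.    1.67  1.29] w 0.0476
```

View pics/w3.png

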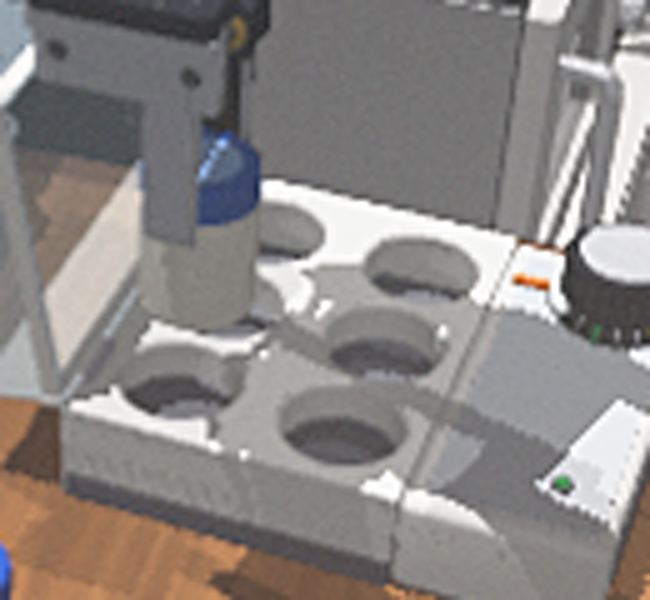

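The crop shows the jar held above well 5, with silhouette edges near crop columns 140 and 258 at row 280. I'll compare that with the tool axis.

Run:
```python
from h import *
D=snap('side');q=np.array([.6,.025,.145])
g=cv2.resize(D['color'][165:285,310:440],None,fx=5,fy=5,interpolation=cv2.INTER_CUBIC).astype(int)
for r in (260,275,290): print(r,[g[r,c].tolist() for c in range(120,275,8)])
for o in ([0,0],[.005,0],[0,.005]):
  p=q+np.r_[np.cos(YAW)*o[0]-np.sin(YAW)*o[1],np.sin(YAW)*o[0]+np.cos(YAW)*o[1],0.]
  for z in (.145,.17): u=np.array(proj(D,[p[0],p[1],z])); print(o,z,((u-[310,165]+.5)*5).round(1))
```

```text
260 [[193, 198, 208], [193, 201, 206], [166, 172, 178], [138, 144, 146], [144, 150, 152], [133, 139, 142], [123, 126, 130], [122, 127, 129], [123, 128, 129], [127, 131, 136], [127, 131, 133], [124, 129, 131], [126, 130, 132], [124, 126, 129], [128, 134, 136], [126, 129, 132], [116, 122, 123], [141, 140, 140], [156, 148, 148], [153, 145, 143]]
275 [[196, 204, 208], [145, 147, 151], [128, 128, 130], [142, 149, 151], [140, 145, 147], [143, 150, 152], [128, 130, 134], [124, 128, 131], [124, 128, 129], [126, 131, 136], [127, 131, 133], [126, 132, 132], [125, 129, 132], [126, 128, 131], [124, 130, 131], [124, 129, 131], [116, 122, 123], [157, 161, 163], [223, 228, 229], [238, 239, 240]]
290 [[131, 133, 134], [123, 123, 126], [158, 157, 152], [138, 144, 147], [142, 146, 149], [137, 143, 147], [128, 131, 134], [121, 126, 128], [128, 130, 134], [124, 128, 131], [127, 130, 134], [123, 130, 132], [128, 130, 134], [126, 130, 133], [122, 129, 131], [127, 132, 132], [116, 122, 125], [134, 136, 136], [132, 134, 136], [139, 140, 141]]
[0, 0] 0.145 [195.7 291.8]
[0, 0] 0.17 [197.9 242.2]
[0.005, 0] 0.145 [184.2 288.9]
[0.005, 0] 0.17 [186.2 239.3]
[0, 0.005] 0.145 [191.4 298.8]
[0, 0.005] 0.17 [193.5 249.1]
```

>>> run_rows(ticks="0.04 0.0041 0.0007 0 0 | 0.04 0 0 0.015 0 | 0.04 0 0 0.015 0 | 0.04 0 0 0.01 0 | 0.04 0 0 0.008 0 | 0.04 0 0 0.008 0 | 0.04 0 0 0 0 | 0.04 0 0 0 0")

```text
time: 10.63
tool_pos: [0.6054, 0.0251, 0.1344]
ee_rot: [-3.142, 0.001, 0.232]
wrist_force: [0.7, 0.2, -2.5]
width: 0.0471
finger_force: 30.0
```

Run:
```python
from h import *
w=[m2w(.003+.072*(k//3),-.058+.058*(k%3)) for k in range(6)]
delta([*w[5],.106],.232)
```

```text
turn -0.0004 then dx -0.0011 dy -0.0004 dz 0.0284  now [0.6054 0.0251 0.1344] [-3.142e+00  1.000e-03  2.320e-01] q [-0.05  0.23  1.34 -0.    1.56  1.29] w 0.0471
```

>>> run_rows(ticks="0.04 0 0 0.01 0 | 0.04 0 0 0.01 0 | 0.04 0 0 0.005 0 | 0.04 0 0 0.002 0 | 0.04 0 0 0 0 | 0.04 0 0 0 0 | 0.04 0 0 0 0")

```text
time: 11.22
tool_pos: [0.6054, 0.0247, 0.1081]
ee_rot: [3.141, 0.0, 0.231]
wrist_force: [-2.9, -0.8, 3.5]
width: 0.0474
finger_force: 30.0
```

Run:
```python
from h import *
w=[m2w(.003+.072*(k//3),-.058+.058*(k%3)) for k in range(6)]
delta([*w[5],.106],.232)
print(robot.get_obs()['wrist_force'])
```

```text
turn -0.0008 then dx -0.0011 dy -0.0008 dz 0.0021  now [0.6054 0.0247 0.1081] [3.141 0.    0.231] q [-0.05  0.25  1.38 -0.    1.51  1.29] w 0.0474
[-2.94288427 -0.75940804  3.54095363]
```

>>> run_rows(ticks="0.07 0 0 0 0 | 0.07 0 0 0 0 | 0.07 0 0 0 0 | 0.07 0 0 -0.03 0 | 0.07 0 0 -0.03 0 | 0.07 0 0 -0.03 0 | 0.07 -0.017 -0.029 0 0 | 0.07 -0.017 -0.029 0 0 | 0.07 -0.017 -0.029 0 0 | 0.07 -0.017 -0.029 0 0 | 0.07 0 0 0 0 | 0.07 0 0 0 0")

```text
time: 12.22
tool_pos: [0.5122, 0.1234, 0.1978]
ee_rot: [3.141, -0.001, 0.234]
wrist_force: [-0.2, -0.3, -0.6]
width: 0.0702
finger_force: 0.0
```

Run:
```python
from h import *
S=snap('top','t4');D=snap('side','s4')
for z in (.108,.124):
  for j in jars(S,zc=z)+jars(D,zc=z): print(*j)
delta([.4194,.2192,.09],.232)
print(proj(D,[.6042,.0252,.131]))
```

```text
366.1 244.5 13.0 [0.6095 0.0209 0.108 ]
299.3 280.5 12.7 [0.6016 0.1856 0.108 ]
321.1 321.3 14.1 [0.5104 0.2403 0.108 ]
373.1 339.4 15.0 [0.4191 0.2205 0.108 ]
366.1 244.5 13.0 [0.6062 0.0219 0.124 ]
299.3 280.5 12.7 [0.5912 0.1978 0.124 ]
321.1 321.3 14.1 [0.5023 0.2511 0.124 ]
373.1 339.4 15.0 [0.4135 0.2317 0.124 ]
turn -0.0006 then dx -0.0690 dy -0.1162 dz 0.1075  now [0.5133 0.122  0.1975] [ 3.141e+00 -1.000e-03  2.310e-01] q [ 0.13  0.04  1.44 -0.    1.66  1.47] w 0.0699
(np.float64(346.64399483759996), np.float64(227.5706943800098))
```

>>> run_rows(ticks="0.07 -0.0173 -0.029 0 0 | 0.07 -0.0173 -0.029 0 0 | 0.07 -0.0172 -0.0291 0 0 | 0.07 -0.0172 -0.0291 0 0 | 0.07 0 0 0.027 0 | 0.07 0 0 0.027 0 | 0.07 0 0 0.027 0 | 0.07 0 0 0.0265 0 | 0.07 0 0 0 0 | 0.07 0 0 0 0 | 0.04 0 0 0 0 | 0.04 0 0 0 0 | 0.04 0 0 0 0 | 0.04 0 0 0 0 | 0.04 0 0 -0.035 0 | 0.04 0 0 -0.035 0 | 0.04 0 0 -0.035 0 | 0.04 0 0 0 0 | 0.04 0 0 0 0")

```text
time: 13.9
tool_pos: [0.4204, 0.2202, 0.1981]
ee_rot: [-3.141, -0.006, 0.232]
wrist_force: [-0.7, 0.8, -1.1]
width: 0.0478
finger_force: 30.0
```

Run:
```python
from h import *
delta([.632,-.0883,.195],.232)
S=snap('top','t5');D=snap('side','s5')
for j in jars(S,zc=.124)+jars(D,zc=.108): print(*j)
```

```text
turn -0.0005 then dx 0.1350 dy 0.3488 dz 0.0031  now [0.4204 0.2202 0.1981] [-3.141 -0.006  0.232] q [ 0.36 -0.09  1.56 -0.    1.66  1.7 ] w 0.0478
280.0 236.2 12.7 [0.5995 0.182  0.124 ]
364.4 245.2 13.0 [0.6045 0.0248 0.124 ]
243.1 280.1 13.2 [0.5093 0.2355 0.124 ]
346.3 230.6 11.9 [0.6146 0.0096 0.108 ]
299.3 280.5 12.7 [0.6017 0.1856 0.108 ]
321.1 321.4 14.1 [0.5103 0.2403 0.108 ]
```

>>> run_rows(ticks="0.04 0.0134 0.0348 0 0 | 0.04 0.0134 0.0348 0 0 | 0.04 0.0134 0.0348 0 0 | 0.04 0.0134 0.0348 0 0 | 0.04 0.0134 0.0348 0 0 | 0.04 0.0134 0.0348 0 0 | 0.04 0.0134 0.0348 0 0 | 0.04 0.0134 0.0348 0 0 | 0.04 0.0134 0.0348 0 0 | 0.04 0.0134 0.0348 0 0 | 0.04 0 0 0.025 0 | 0.04 0 0 0.02 0 | 0.04 0 0 0 0 | 0.04 0 0 0 0 | 0.04 0 0 0 0")

```text
time: 15.25
tool_pos: [0.6286, -0.088, 0.1495]
ee_rot: [-3.141, 0.002, 0.232]
wrist_force: [-0.8, 0.6, -1.6]
width: 0.0476
finger_force: 30.0
```

```bash
python3 -c "
from h import *
delta([.6308,-.0877,.1075],.232)"
```

```text
turn -0.0001 then dx 0.0022 dy 0.0002 dz 0.0420  now [ 0.6286 -0.088   0.1495] [-3.141e+00  2.000e-03  2.320e-01] q [-0.23  0.29  1.24  0.    1.61  1.11] w 0.0476
```

>>> run_rows(ticks="0.04 0.002 0 0 0 | 0.04 0 0 0.007 0 | 0.04 0 0 0.007 0 | 0.04 0 0 0.007 0 | 0.04 0 0 0.007 0 | 0.04 0 0 0.007 0 | 0.04 0 0 0.005 0 | 0.04 0 0 0.002 0 | 0.04 0 0 0 0 | 0.04 0 0 0 0 | 0.04 0 0 0 0")

```text
time: 16.17
tool_pos: [0.6313, -0.0881, 0.1082]
ee_rot: [3.141, -0.0, 0.231]
wrist_force: [0.4, 0.1, -1.4]
width: 0.0479
finger_force: 30.0
```

```bash
python3 -c "
from h import *
delta([.6308,-.0877,.1075],.232)"
```

```text
turn -0.0006 then dx -0.0004 dy -0.0005 dz 0.0007  now [ 0.6313 -0.0881  0.1082] [ 3.141 -0.     0.231] q [-0.23  0.32  1.3  -0.    1.53  1.11] w 0.0479
```

>>> run_rows(ticks="0.07 0 0 0 0 | 0.07 0 0 0 0 | 0.07 0 0 0 0 | 0.07 0 0 -0.03 0 | 0.07 0 0 -0.03 0 | 0.07 0 0 -0.03 0 | 0.07 -0.0042 -0.0346 0 0 | 0.07 -0.0042 -0.0346 0 0 | 0.07 -0.0042 -0.0346 0 0 | 0.07 -0.0042 -0.0346 0 0 | 0.07 -0.0042 -0.0346 0 0 | 0.07 -0.0042 -0.0346 0 0 | 0.07 -0.0042 -0.0346 0 0 | 0.07 -0.0042 -0.0346 0 0 | 0.07 0 0 0 0 | 0.07 0 0 0 0")

```text
time: 17.5
tool_pos: [0.5345, 0.1752, 0.1987]
ee_rot: [3.141, -0.001, 0.235]
wrist_force: [1.0, -0.1, 0.1]
width: 0.0702
finger_force: 0.0
```

Run:
```python
from h import *
S=snap('top','t6');D=snap('side','s6')
for z in (.108,.124):
  for j in jars(S,zc=z)+jars(D,zc=z): print(*j)
delta([.5105,.239,.09],.232)
```

```text
426.7 239.2 13.0 [ 0.6357 -0.0912  0.108 ]
364.4 245.1 13.0 [0.6079 0.0238 0.108 ]
244.3 283.2 12.9 [0.5057 0.2353 0.108 ]
365.2 201.5 10.6 [ 0.6399 -0.1055  0.108 ]
299.3 280.5 12.7 [0.6017 0.1856 0.108 ]
321.1 321.4 14.1 [0.5104 0.2404 0.108 ]
426.7 239.2 13.0 [ 0.6318 -0.0882  0.124 ]
364.4 245.1 13.0 [0.6046 0.0248 0.124 ]
244.3 283.2 12.9 [0.5041 0.2325 0.124 ]
365.2 201.5 10.6 [ 0.6283 -0.0855  0.124 ]
299.3 280.5 12.7 [0.5912 0.1978 0.124 ]
321.1 321.4 14.1 [0.5024 0.2511 0.124 ]
turn -0.0008 then dx -0.0090 dy -0.0698 dz 0.1083  now [0.5353 0.1732 0.1983] [ 3.141e+00 -1.000e-03  2.310e-01] q [ 0.21  0.12  1.35 -0.    1.67  1.55] w 0.0699
```

>>> run_rows(ticks="0.07 -0.0045 -0.0349 0 0 | 0.07 -0.0045 -0.0349 0 0 | 0.07 0 0 0.027 0 | 0.07 0 0 0.027 0 | 0.07 0 0 0.027 0 | 0.07 0 0 0.027 0 | 0.07 0 0 0 0 | 0.07 0 0 0 0 | 0.04 0 0 0 0 | 0.04 0 0 0 0 | 0.04 0 0 0 0 | 0.04 0 0 0 0 | 0.04 0 0 -0.035 0 | 0.04 0 0 -0.035 0 | 0.04 0 0 -0.035 0 | 0.04 0 0 0 0 | 0.04 0 0 0 0")

```text
time: 19.02
tool_pos: [0.5117, 0.2402, 0.1984]
ee_rot: [-3.141, -0.007, 0.232]
wrist_force: [0.9, -0.2, -2.9]
width: 0.0472
finger_force: 30.0
```

Run:
```python
from h import *
delta([.5341,.0086,.195],.232)
S=snap('top');D=snap('side')
for j in jars(S,zc=.108)+jars(D,zc=.108): print(*j)
```

```text
turn -0.0004 then dx -0.0314 dy 0.2306 dz 0.0034  now [0.5117 0.2402 0.1984] [-3.141 -0.007  0.232] q [ 0.34  0.12  1.35 -0.    1.67  1.68] w 0.0472
282.3 235.3 12.6 [0.6052 0.1799 0.108 ]
426.7 239.2 13.0 [ 0.6357 -0.0911  0.108 ]
364.4 245.2 13.0 [0.6079 0.0239 0.108 ]
349.2 233.1 11.2 [0.6052 0.0129 0.108 ]
327.4 279.8 13.4 [0.5604 0.153  0.108 ]
296.3 282.0 11.5 [0.6037 0.1919 0.108 ]
```

>>> run_rows(ticks="0.04 -0.0045 0.0329 0 0 | 0.04 -0.0045 0.0329 0 0 | 0.04 -0.0045 0.0329 0 0 | 0.04 -0.0045 0.0329 0 0 | 0.04 -0.0045 0.0329 0 0 | 0.04 -0.0045 0.0329 0 0 | 0.04 -0.0044 0.0332 0 0 | 0.04 0 0 0.025 0 | 0.04 0 0 0.02 0 | 0.04 0 0 0 0 | 0.04 0 0 0 0 | 0.04 0 0 0 0")

```text
time: 20.12
tool_pos: [0.5321, 0.0083, 0.1495]
ee_rot: [-3.141, 0.002, 0.232]
wrist_force: [0.1, -0.2, -1.7]
width: 0.0474
finger_force: 30.0
```

```bash
python3 -c "
from h import *
delta([.5341,.0086,.1075],.232)"
```

```text
turn -0.0001 then dx 0.0020 dy 0.0002 dz 0.0420  now [0.5321 0.0083 0.1495] [-3.141e+00  2.000e-03  2.320e-01] q [-0.09  0.07  1.5  -0.    1.57  1.25] w 0.0474
```

>>> run_rows(ticks="0.04 0.0015 0 0 0 | 0.04 0 0 0.007 0 | 0.04 0 0 0.007 0 | 0.04 0 0 0.007 0 | 0.04 0 0 0.007 0 | 0.04 0 0 0.007 0 | 0.04 0 0 0.005 0 | 0.04 0 0 0.002 0 | 0.04 0 0 0 0 | 0.04 0 0 0 0")

```text
time: 20.95
tool_pos: [0.5343, 0.0081, 0.1082]
ee_rot: [3.141, -0.001, 0.231]
wrist_force: [2.6, -1.5, -2.4]
width: 0.0477
finger_force: 30.0
```

```bash
python3 -c "
from h import *
delta([.5341,.0086,.1075],.232);print(robot.get_obs()['wrist_force'])"
```

```text
turn -0.0007 then dx -0.0001 dy -0.0006 dz 0.0007  now [0.5343 0.0081 0.1082] [ 3.141e+00 -1.000e-03  2.310e-01] q [-0.09  0.09  1.56 -0.    1.49  1.25] w 0.0477
[ 2.63287278 -1.45967771 -2.41885564]
```

>>> run_rows(ticks="0.07 0 0 0 0 | 0.07 0 0 0 0 | 0.07 0 0 0 0 | 0.07 0 0 -0.03 0 | 0.07 0 0 -0.03 0 | 0.07 0 0 -0.03 0 | 0.07 0 -0.031 0 0 | 0.07 0 -0.031 0 0 | 0.07 0 -0.031 0 0 | 0.07 0 0 0 0 | 0.07 0 0 0 0")

```text
time: 21.87
tool_pos: [0.5121, 0.0999, 0.1982]
ee_rot: [3.141, 0.0, 0.234]
wrist_force: [-0.0, -0.0, 0.7]
width: 0.0701
finger_force: 0.0
```

Run:
```python
from h import *
S=snap('top','t7');D=snap('side','s7')
for z in (.108,.124):
  for j in jars(S,zc=z)+jars(D,zc=z): print(*j)
delta([.6022,.1843,.09],.232)
```

```text
426.7 239.2 13.0 [ 0.6357 -0.0911  0.108 ]
345.2 230.6 11.2 [0.6166 0.0108 0.108 ]
380.0 239.5 11.9 [ 0.5419 -0.0074  0.108 ]
299.3 280.5 12.7 [0.6017 0.1856 0.108 ]
426.7 239.2 13.0 [ 0.6318 -0.0881  0.124 ]
345.2 230.6 11.2 [0.6057 0.0278 0.124 ]
380.0 239.5 11.9 [0.533 0.01  0.124]
299.3 280.5 12.7 [0.5912 0.1978 0.124 ]
turn -0.0007 then dx 0.1070 dy -0.0631 dz 0.1079  now [0.5126 0.0983 0.1979] [3.141e+00 1.000e-03 2.310e-01] q [ 0.08  0.03  1.45 -0.    1.67  1.42] w 0.0701
```

>>> run_rows(ticks="0.07 0.0268 -0.0158 0 0 | 0.07 0.0268 -0.0158 0 0 | 0.07 0.0267 -0.0158 0 0 | 0.07 0.0267 -0.0157 0 0 | 0.07 0 0 0.027 0 | 0.07 0 0 0.027 0 | 0.07 0 0 0.027 0 | 0.07 0 0 0.027 0 | 0.07 0 0 0 0 | 0.07 0 0 0 0 | 0.04 0 0 0 0 | 0.04 0 0 0 0 | 0.04 0 0 0 0 | 0.04 0 0 0 0 | 0.04 0 0 -0.035 0 | 0.04 0 0 -0.035 0 | 0.04 0 0 -0.035 0 | 0.04 0 0 0 0 | 0.04 0 0 0 0")

```text
time: 23.55
tool_pos: [0.6039, 0.1852, 0.1989]
ee_rot: [3.141, -0.007, 0.232]
wrist_force: [-0.2, -0.3, -2.6]
width: 0.0477
finger_force: 30.0
```

Run:
```python
from h import *
delta([.5608,-.1043,.195],.232)
```

```text
turn -0.0004 then dx -0.1085 dy 0.2718 dz 0.0039  now [0.6039 0.1852 0.1989] [ 3.141 -0.007  0.232] q [ 0.21  0.27  1.18 -0.    1.69  1.55] w 0.0477
```

>>> run_rows(ticks="0.04 -0.0136 0.034 0 0 | 0.04 -0.0136 0.034 0 0 | 0.04 -0.0136 0.034 0 0 | 0.04 -0.0136 0.034 0 0 | 0.04 -0.0136 0.034 0 0 | 0.04 -0.0136 0.034 0 0 | 0.04 -0.0136 0.034 0 0 | 0.04 -0.0133 0.034 0 0 | 0.04 0 0 0.025 0 | 0.04 0 0 0.02 0 | 0.04 0 0 0 0 | 0.04 0 0 0 0 | 0.04 0 0 0 0")

```text
time: 24.63
tool_pos: [0.5588, -0.1044, 0.1496]
ee_rot: [-3.141, 0.001, 0.232]
wrist_force: [0.8, 0.4, -1.8]
width: 0.0475
finger_force: 30.0
```

```bash
python3 -c "
from h import *
delta([.5608,-.1043,.1075],.232)"
```

```text
turn 0.0000 then dx 0.0020 dy 0.0004 dz 0.0421  now [ 0.5588 -0.1044  0.1496] [-3.141e+00  1.000e-03  2.320e-01] q [-0.28  0.15  1.42 -0.    1.58  1.05] w 0.0475
```

>>> run_rows(ticks="0.04 0.0015 0 0 0 | 0.04 0 0 0.007 0 | 0.04 0 0 0.007 0 | 0.04 0 0 0.007 0 | 0.04 0 0 0.007 0 | 0.04 0 0 0.007 0 | 0.04 0 0 0.005 0 | 0.04 0 0 0.002 0 | 0.04 0 0 0 0 | 0.04 0 0 0 0")

```text
time: 25.47
tool_pos: [0.5612, -0.1047, 0.1084]
ee_rot: [3.141, -0.001, 0.231]
wrist_force: [3.1, -1.8, -0.6]
width: 0.0477
finger_force: 30.0
```

```bash
python3 -c "
from h import *
delta([.5608,-.1043,.1075],.232);print(robot.get_obs()['wrist_force'])"
```

```text
turn -0.0006 then dx -0.0002 dy -0.0005 dz 0.0009  now [ 0.5612 -0.1047  0.1084] [ 3.141e+00 -1.000e-03  2.310e-01] q [-0.28  0.17  1.47 -0.    1.5   1.06] w 0.0477
[ 3.11061802 -1.75957334 -0.59840342]
```

>>> run_rows(ticks="0.07 0 0 0 0 | 0.07 0 0 0 0 | 0.07 0 0 0 0 | 0.07 0 0 -0.03 0 | 0.07 0 0 -0.03 0 | 0.07 -0.02 0 -0.03 0 | 0.06 -0.03 0 -0.03 0 | 0.06 -0.03 0 -0.03 0 | 0.06 -0.03 0 -0.03 0 | 0.06 -0.03 0 -0.03 0 | 0.04 -0.02 0 0 0 | 0.04 0 0 0 0 | 0.04 0 0 0 0")

```text
time: 26.55
tool_pos: [0.4064, -0.1407, 0.3164]
ee_rot: [3.141, -0.001, 0.23]
wrist_force: [0.2, 0.2, -0.7]
width: 0.0436
finger_force: 0.0
```

Run:
```python
from h import *
S=snap('top','t8');D=snap('side','s8')
for z in (.124,):
  for j in jars(S,zc=z)+jars(D,zc=z): print(*j)
delta([.7106,.0206,.33],1.803)
cv2.imwrite('pics/w8.png',cv2.resize(D['color'][130:285,290:450],None,fx=3.75,fy=3.75,interpolation=cv2.INTER_CUBIC))
```

```text
426.7 239.2 13.0 [ 0.6318 -0.0881  0.124 ]
364.4 245.2 13.0 [0.6045 0.0248 0.124 ]
432.2 278.3 13.3 [ 0.5606 -0.1051  0.124 ]
368.7 284.3 13.3 [0.5336 0.0082 0.124 ]
364.6 201.0 10.9 [ 0.6306 -0.0864  0.124 ]
396.0 208.5 11.0 [ 0.5596 -0.1031  0.124 ]
346.3 230.7 11.8 [0.6037 0.0267 0.124 ]
380.1 239.5 12.1 [0.5329 0.01   0.124 ]
turn -1.5713 then dx 0.0868 dy 0.3325 dz -0.0155  now [ 0.407  -0.1404  0.3145] [-3.14e+00  2.00e-03  2.32e-01] q [-0.46 -0.17  1.41  0.    1.91  0.88] w 0.0403
```

View pics/w8.png

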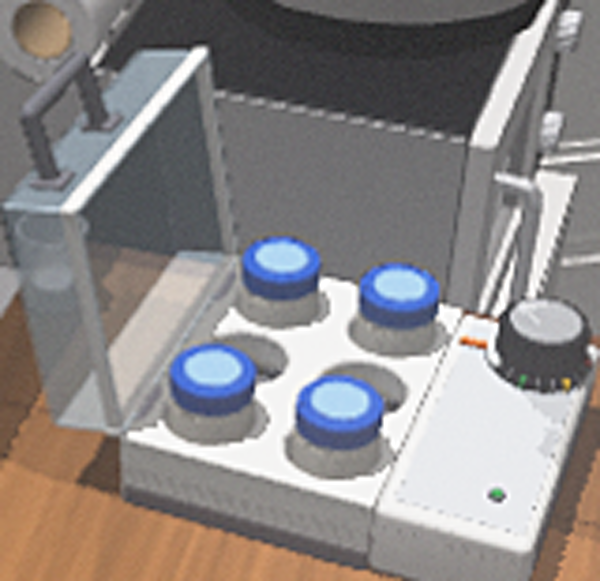

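All four jars are seated. The open cover's bar is at crop (32,110)–(78,60). I'll turn and move over the bar.

>>> run_rows(ticks="0.04 0 0 0 -0.121 | 0.04 0 0 0 -0.121 | 0.04 0 0 0 -0.121 | 0.04 0 0 0 -0.121 | 0.04 0 0 0 -0.121 | 0.04 0 0 0 -0.121 | 0.04 0 0 0 -0.121 | 0.04 0 0 0 -0.121 | 0.04 0 0 0 -0.121 | 0.04 0 0 0 -0.121 | 0.04 0 0 0 -0.121 | 0.04 0 0 0 -0.121 | 0.04 0 0 0 -0.119 | 0.04 0 0 -0.0155 0 | 0.04 0 0 0 0")

```text
time: 27.9
tool_pos: [0.4081, -0.1405, 0.3315]
ee_rot: [-3.141, -0.001, 1.804]
wrist_force: [-0.2, 0.6, 1.3]
width: 0.0402
finger_force: 0.0
```

Run:
```python
from h import *
delta([.7106,.0206,.33],1.803)
D=snap('side'); print(proj(D,[.7106,.0206,.27]))
```

```text
turn 0.0006 then dx 0.0871 dy 0.3315 dz 0.0015  now [ 0.4081 -0.1405  0.3315] [-3.141e+00 -1.000e-03  1.804e+00] q [-0.46 -0.17  1.37  0.    1.94 -0.7 ] w 0.0402
(np.float64(305.6240692358491), np.float64(151.60218263245207))
```

Matches the image. Move over and descend onto the bar.

>>> run_rows(ticks="0.04 0.0087 0.0331 0 0 | 0.04 0.0087 0.0331 0 0 | 0.04 0.0087 0.0331 0 0 | 0.04 0.0087 0.0331 0 0 | 0.04 0.0087 0.0331 0 0 | 0.04 0.0087 0.0331 0 0 | 0.04 0.0087 0.0331 0 0 | 0.04 0.0087 0.0331 0 0 | 0.04 0.0087 0.0331 0 0 | 0.04 0.0087 0.0331 0 0 | 0.04 0 0 0 0 | 0.04 0 0 0 0")

```text
time: 28.95
tool_pos: [0.7106, 0.0214, 0.3245]
ee_rot: [-3.133, -0.002, 1.804]
wrist_force: [0.4, 0.7, -0.3]
width: 0.0402
finger_force: 0.0
```

Run:
```python
from h import *
delta([.7106,.0206,.2574],1.803)
```

```text
turn 0.0013 then dx -0.0008 dy -0.0002 dz 0.0671  now [0.7106 0.0214 0.3245] [-3.133e+00 -2.000e-03  1.804e+00] q [-0.05  0.51  0.6  -0.    2.04 -0.28] w 0.0402
```

>>> run_rows(ticks="0.04 0 0 0.017 0 | 0.04 0 0 0.017 0 | 0.04 0 0 0.017 0 | 0.04 0 0 0.016 0 | 0.04 0 0 0 0 | 0.04 0 0 0 0")

```text
time: 29.45
tool_pos: [0.7077, 0.0195, 0.2642]
ee_rot: [-3.14, -0.0, 1.802]
wrist_force: [0.6, 0.2, 0.8]
width: 0.04
finger_force: 0.0
```

Run:
```python
from h import *
delta([.7106,.0206,.2574],1.803); print(robot.get_obs()['wrist_force'])
```

```text
turn -0.0014 then dx 0.0004 dy 0.0031 dz 0.0068  now [0.7077 0.0195 0.2642] [-3.14  -0.     1.802] q [-0.05  0.46  0.79 -0.    1.89 -0.28] w 0.04
[0.55338135 0.16564657 0.83071307]
```

>>> run_rows(ticks="0.04 0 0.003 0.0068 0 | 0.04 0 0 0 0 | 0 0 0 0 0 | 0 0 0 0 0 | 0 0 0 0 0 | 0 0 0 0 0")

```text
time: 29.95
tool_pos: [0.7122, 0.0206, 0.2581]
ee_rot: [3.141, 0.0, 1.802]
wrist_force: [-0.2, 0.3, -0.3]
width: 0.0164
finger_force: 0.0
```

Run:
```python
from h import *
delta([.7106,.0206,.2574],1.803); print(robot.get_obs()['wrist_force'])
r=np.hypot(.182,.032);a0=np.arctan2(.032,.182)
th=np.linspace(1.745,0,19)
X=-r*np.cos(a0+th);Z=r*np.sin(a0+th)
for i in range(len(th)-1): print('%.2f dy %.4f dz %.4f'%(th[i+1],X[i+1]-X[i],-(Z[i+1]-Z[i])))
```

```text
turn -0.0005 then dx 0.0004 dy -0.0016 dz 0.0007  now [0.7122 0.0206 0.2581] [3.141 0.    1.802] q [-0.05  0.47  0.79 -0.    1.88 -0.28] w 0.0164
[-0.18987116  0.27397042 -0.32747688]
1.65 dy -0.0171 dz -0.0053
1.55 dy -0.0175 dz -0.0036
1.45 dy -0.0178 dz -0.0019
1.36 dy -0.0179 dz -0.0002
1.26 dy -0.0178 dz 0.0016
1.16 dy -0.0176 dz 0.0033
1.07 dy -0.0172 dz 0.0050
0.97 dy -0.0166 dz 0.0066
0.87 dy -0.0159 dz 0.0082
0.78 dy -0.0150 dz 0.0097
0.68 dy -0.0140 dz 0.0111
0.58 dy -0.0129 dz 0.0124
0.48 dy -0.0116 dz 0.0136
0.39 dy -0.0103 dz 0.0147
0.29 dy -0.0088 dz 0.0156
0.19 dy -0.0072 dz 0.0164
0.10 dy -0.0056 dz 0.0170
0.00 dy -0.0040 dz 0.0175
```

Two more closing rows, then the first half of the arc down.

>>> run_rows(ticks="0 0 0 0 0 | 0 0 0 0 0 | 0 0 0 0 0 | 0 0 -0.0171 -0.0053 0 | 0 0 -0.0175 -0.0036 0 | 0 0 -0.0178 -0.0019 0 | 0 0 -0.0179 -0.0002 0 | 0 0 -0.0178 0.0016 0 | 0 0 -0.0176 0.0033 0 | 0 0 -0.0172 0.005 0 | 0 0 -0.0166 0.0066 0 | 0 0 -0.0159 0.0082 0 | 0 0 0 0 0 | 0 0 0 0 0")

```text
time: 31.12
tool_pos: [0.5589, -0.015, 0.2454]
ee_rot: [-3.14, -0.0, 1.802]
wrist_force: [-7.1, 0.9, 6.3]
width: 0.0097
finger_force: 30.0
```

Run:
```python
from h import *
o=robot.get_obs()
p=m2w(.113-.185*np.cos(.174+.87),.034);delta([*p,.097+.185*np.sin(.174+.87)-.0125],1.803); print(o['wrist_force'],o['finger_force'])
```

```text
turn -0.0011 then dx 0.0047 dy -0.0018 dz 0.0009  now [ 0.5589 -0.015   0.2454] [-3.14  -0.     1.802] q [-0.13  0.11  1.27 -0.    1.77 -0.36] w 0.0097
[-7.12179018  0.86787489  6.27397035] 30.004317462444305
```

>>> run_rows(ticks="0 0 -0.015 0.0097 0 | 0 0 -0.014 0.0111 0 | 0 0 -0.0129 0.0124 0 | 0 0 -0.0116 0.0136 0 | 0 0 -0.0103 0.0147 0 | 0 0 -0.0088 0.0156 0 | 0 0 -0.0072 0.0164 0 | 0 0 -0.0056 0.017 0 | 0 0 -0.003 0.0135 0 | 0 0 0 0 0 | 0 0 0 0 0")

```text
time: 32.03
tool_pos: [0.4707, -0.0355, 0.1172]
ee_rot: [-3.13, -0.003, 1.802]
wrist_force: [-8.3, -1.1, 0.6]
width: 0.0101
finger_force: 30.0
```

Run:
```python
from h import *
o=robot.get_obs()
p=m2w(.113-.182,.034);delta([*p,.1165],1.803); print(o['wrist_force'],o['finger_force'])
```

```text
turn -0.0010 then dx 0.0044 dy -0.0002 dz 0.0007  now [ 0.4707 -0.0355  0.1172] [-3.130e+00 -3.000e-03  1.802e+00] q [-0.19 -0.04  1.68 -0.    1.52 -0.42] w 0.0101
[-8.34576722 -1.05941453  0.59870157] 29.999017417430878
```

>>> run_rows(ticks="0 0 0 0.004 0 | 0 0 0 0 0 | 0 0 0 0 0")

```text
time: 32.28
tool_pos: [0.47, -0.0356, 0.1137]
ee_rot: [-3.128, -0.003, 1.802]
wrist_force: [-11.2, -1.4, 1.7]
width: 0.01
finger_force: 30.0
```

>>> run_rows(ticks="0 0 0.001 0.003 0 | 0 0 0 0 0 | 0 0 0 0 0")

```text
time: 32.53
tool_pos: [0.4697, -0.0357, 0.1115]
ee_rot: [-3.125, -0.003, 1.802]
wrist_force: [-16.7, -1.6, 5.7]
width: 0.0101
finger_force: 30.0
```

>>> run_rows(ticks="0 0 -0.003 0.0 0 | 0 0 0 0 0 | 0 0 0 0 0")

```text
time: 32.78
tool_pos: [0.4697, -0.0357, 0.1116]
ee_rot: [-3.133, -0.002, 1.802]
wrist_force: [-7.1, -0.2, 2.0]
width: 0.0101
finger_force: 30.0
```

>>> run_rows(ticks="0 0 0 0.003 0 | 0 0 0 0 0 | 0 0 0 0 0")

```text
time: 33.03
tool_pos: [0.4698, -0.0358, 0.1114]
ee_rot: [-3.133, -0.002, 1.802]
wrist_force: [-13.1, 0.2, 13.4]
width: 0.0102
finger_force: 30.0
```

>>> run_rows(ticks="0 0 -0.001 0.002 0 | 0 0 0 0 0 | 0 0 0 0 0")

```text
time: 33.28
tool_pos: [0.4699, -0.0358, 0.1113]
ee_rot: [-3.136, -0.001, 1.803]
wrist_force: [-14.6, 2.1, 19.3]
width: 0.01
finger_force: 30.0
```

Now z holds at .111 while the force climbs to 19 N, so the cover is at its stop. Release, rise and look.

>>> run_rows(ticks="0.03 0 0 -0.004 0 | 0.04 0 0 0 0 | 0.04 0 0 0 0 | 0.04 0 0 -0.02 0 | 0.04 0 0 -0.03 0 | 0.04 0 0 -0.03 0 | 0.04 0 0 -0.03 0 | 0.06 0 -0.03 0 0 | 0.07 0 -0.03 0 0 | 0.07 0 -0.03 0 0 | 0.07 0 -0.03 0 0 | 0.07 0 0 0 0 | 0.07 0 0 0 0")

```text
time: 34.37
tool_pos: [0.3551, -0.0639, 0.222]
ee_rot: [3.14, 0.001, 1.801]
wrist_force: [0.8, -0.3, -0.6]
width: 0.0697
finger_force: 0.0
```

Run:
```python
from h import *
S=snap('top','t9');D=snap('side','s9')
a=cv2.resize(S['color'][205:360,335:470],None,fx=2.9,fy=2.9,interpolation=cv2.INTER_CUBIC)
b=cv2.resize(D['color'][170:295,365:465],None,fx=3.6,fy=3.6,interpolation=cv2.INTER_CUBIC)
h=min(len(a),len(b)); cv2.imwrite('pics/c9.png',np.hstack([a[:h],b[:h]])); print(a.shape,b.shape)
delta([.4775,-.1295,.2])
```

```text
(450, 392, 3) (450, 360, 3)
turn 0.0000 then dx -0.0920 dy 0.1033 dz 0.0218  now [ 0.3559 -0.0636  0.2218] [3.141 0.    1.802] q [-0.33 -0.35  1.72  0.    1.76 -0.57] w 0.07
```

View pics/c9.png

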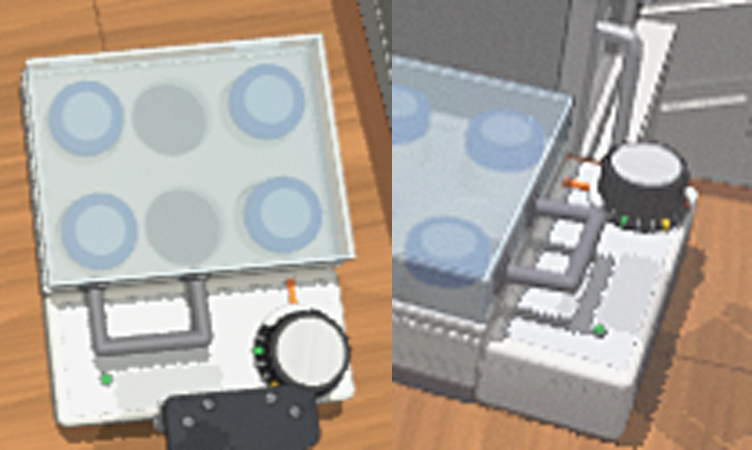

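The cover looks shut with all the jars under it. I'll check the bar height, then move over the wheel.

Run:
```python
from h import *
S=snap('top');D=snap('side')
c=lambda u,v:(335+(u+.5)/2.9-.5,205+(v+.5)/2.9-.5)
b=lambda u,v:(365+(u+.5)/3.6-.5,170+(v+.5)/3.6-.5)
for n,p,q in [('M',(153,344),(197,246)),('L',(101,348),(187,279)),('R',(206,340),(209,212)),('wheeltop',(310,351),(642-392,166))]:
    P,e=tri(ray(S,*c(*p)),ray(D,*b(*q))); print(n,P.round(4),e.round(4))
for n,p,z in [('wheel',(310,351),.127),('green',(259,351),.104),('ptr tip',(292,303),.102)]: print(n,onz(S,*c(*p),z).round(4))
```

```text
M [ 0.4682 -0.0325  0.1314] 0.0008
L [ 0.4601 -0.0016  0.133 ] 0.0033
R [ 0.4758 -0.064   0.1317] 0.0007
wheeltop [ 0.4792 -0.1292  0.1236] 0.0021
wheel [ 0.478  -0.1288  0.127 ]
green [ 0.4751 -0.1024  0.104 ]
ptr tip [ 0.508  -0.1206  0.102 ]
```

>>> run_rows(ticks="0.07 -0.023 0.0258 0 0 | 0.07 -0.023 0.0258 0 0 | 0.07 -0.023 0.0258 0 0 | 0.07 -0.023 0.0258 0 0 | 0.07 0 0 0.022 0 | 0.07 0 0 0.025 0 | 0.07 0 0 0.025 0 | 0.07 0 0 0 0 | 0.07 0 0 0 0")

```text
time: 35.32
tool_pos: [0.4762, -0.1288, 0.148]
ee_rot: [-3.138, -0.003, 1.803]
wrist_force: [-0.2, -0.1, 0.3]
width: 0.0699
finger_force: 0.0
```

```bash
python3 -c "
from h import *
delta([.4775,-.1297,.108],1.802)"
```

```text
turn 0.0011 then dx -0.0012 dy 0.0011 dz 0.0400  now [ 0.4762 -0.1288  0.148 ] [-3.138e+00 -3.000e-03  1.803e+00] q [-0.38 -0.02  1.59  0.    1.57 -0.61] w 0.0699
```

>>> run_rows(ticks="0.07 -0.001 0.001 0.014 0 | 0.07 0 0 0.014 0 | 0.07 0 0 0.012 0 | 0.07 0 0 0 0 | 0.07 0 0 0 0 | 0.045 0 0 0 0 | 0.04 0 0 0 0 | 0.04 0 0 0 0 | 0.04 0 0 0 0 | 0.04 0 0 0 0")

```text
time: 36.15
tool_pos: [0.4777, -0.1306, 0.1109]
ee_rot: [-3.141, 0.001, 1.802]
wrist_force: [-2.9, -0.2, 4.9]
width: 0.0494
finger_force: 30.0
```

>>> run_rows(ticks="0.04 0 0 0 0.12 | 0.04 0 0 0 0.12 | 0.04 0 0 0 0.12 | 0.04 0 0 0 0.12 | 0.04 0 0 0 0.12 | 0.04 0 0 0 0.12 | 0.04 0 0 0 0.12 | 0.04 0 0 0 0.12 | 0.04 0 0 0 0.12 | 0.04 0 0 0 0.12 | 0.04 0 0 0 0.12 | 0.04 0 0 0 0.12 | 0.04 0 0 0 0.12 | 0.04 0 0 0 0.12 | 0.04 0 0 0 0.12 | 0.04 0 0 0 0.12 | 0.04 0 0 0 0.12 | 0.04 0 0 0 0 | 0.04 0 0 0 0")

```text
time: 37.73
tool_pos: [0.4761, -0.129, 0.1109]
ee_rot: [-3.14, 0.004, -0.238]
wrist_force: [-7.2, 2.8, 6.5]
width: 0.0489
finger_force: 30.0
```

>>> run_rows(ticks="0.07 0 0 0 0 | 0.07 0 0 0 0 | 0.07 0 0 0 0 | 0.07 0 0 -0.03 0 | 0.07 0 0 -0.03 0 | 0.07 0 0 -0.03 0 | 0.07 -0.035 0 0 0 | 0.07 -0.035 0 0 0 | 0.07 -0.035 0 0 0 | 0.07 -0.035 0 0 0 | 0.07 -0.02 0 0 0 | 0.07 0 0 0 0 | 0.07 0 0 0 0")

```text
time: 38.82
tool_pos: [0.3226, -0.0927, 0.2003]
ee_rot: [3.141, -0.003, -0.238]
wrist_force: [0.5, -0.5, 0.0]
width: 0.0701
finger_force: 0.0
```

Create wh.py:
```python
from h import *
S=snap('top','t'+sys.argv[1]);D=snap('side','s'+sys.argv[1])
a=cv2.resize(S['color'][290:350,410:465],None,fx=7,fy=7,interpolation=cv2.INTER_CUBIC)
b=cv2.resize(D['color'][195:245,410:455],None,fx=8,fy=8,interpolation=cv2.INTER_CUBIC)
h=min(len(a),len(b));cv2.imwrite('pics/wh%s.png'%sys.argv[1],np.hstack([a[:h],b[:h]]));print(a.shape)
ax=np.array([.478,-.1293])
for n,C,off in (('top',S,(410,290,465,350)),('side',D,(410,195,455,245))):
    hsv=cv2.cvtColor(C['color'],cv2.COLOR_BGR2HSV)[off[1]:off[3],off[0]:off[2]]
    for nm,lo,hi,z in(('yellow',(22,120,110),(35,255,255),.103),('orange',(5,150,120),(20,255,255),.102),('green',(45,120,60),(85,255,255),.103)):
        m=cv2.inRange(hsv,lo,hi)
        if m.sum()==0: continue
        v,u=np.nonzero(m); p=onz(C,u.mean()+off[0],v.mean()+off[1],z)[:2]; d=p-ax
        print(n,nm,len(u),p.round(4),'r %.4f ang from machine x %.3f'%(np.hypot(*d),wrap(np.arctan2(d[1],d[0])-YAW)))
delta([.4775,-.1297,.2])
```

```bash
python3 wh.py A
```

```text
(420, 385, 3)
top yellow 6 [ 0.5016 -0.1151] r 0.0276 ang from machine x 0.309
top orange 17 [ 0.5178 -0.1238] r 0.0402 ang from machine x -0.094
side yellow 4 [ 0.503  -0.1157] r 0.0284 ang from machine x 0.266
side orange 10 [ 0.5143 -0.1162] r 0.0386 ang from machine x 0.115
turn 0.0000 then dx 0.1586 dy -0.0005 dz 0.0000  now [ 0.3232 -0.0929  0.2   ] [ 3.141e+00 -1.000e-03 -2.380e-01] q [-0.45 -0.41  1.81  0.    1.74  1.36] w 0.0702
```

View pics/whA.png

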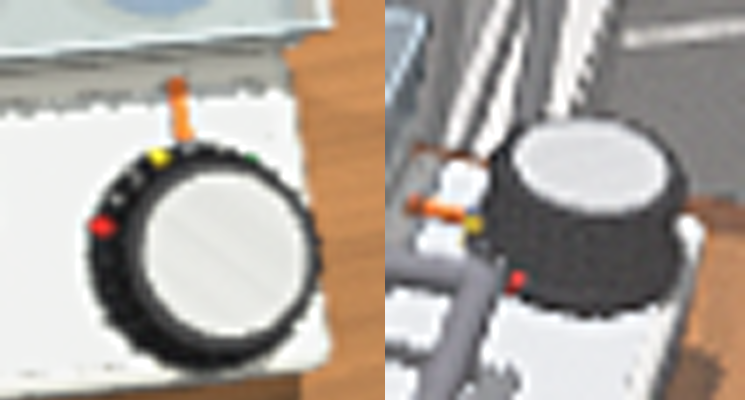

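The crop shows the yellow mark at (160,157), red at (102,226), green at (252,160) and the pointer tip at (184,138). About 0.26–0.3 rad of turn remains.

Create ang.py:
```python
from h import *
def ang(S,Y,R,G,P,z=.104):
    f=lambda u,v: onz(S,410+(u+.5)/7-.5,290+(v+.5)/7-.5,z)[:2]
    y,r,g,p=map(f,(Y,R,G,P))
    from scipy.optimize import least_squares
    # circle centre + phase from three marks, known spacing .9 and radius .030
    F=lambda q:np.concatenate([q[:2]+.03*np.array([np.cos(q[2]+k),np.sin(q[2]+k)])-m for k,m in((0,y),(.9,r),(-.9,g))])
    s=least_squares(F,[.478,-.129,.5]);c=s.x[:2];pa=np.arctan2(*(p-c)[::-1])
    print('axis',c.round(4),'res',abs(s.fun).max().round(4),'yellow-ptr',s.x[2]-pa,'yellow-machx',s.x[2]-YAW,'ptr r',np.hypot(*(p-c)))
```

Run:
```python
from ang import *
S=snap('top')
for z in(.100,.104): ang(S,(160,157),(102,226),(252,160),(184,138),z)
```

```text
Traceback (most recent call last):
  File "ang.py", line 4, in ang
    y,r,g,p=map(f,(Y,R,G,P))
    ^^^^^^^
TypeError: ang.<locals>.<lambda>() missing 1 required positional argument: 'v'
```

```bash
sed -i 's/map(f,(Y,R,G,P))/(f(*w) for w in (Y,R,G,P))/' ang.py
```

Run:
```python
from ang import *
S=snap('top')
for z in(.100,.104): ang(S,(160,157),(102,226),(252,160),(184,138),z)
```

```text
axis [ 0.4773 -0.1313] res 0.0015 yellow-ptr 0.24887993445323214 yellow-machx 0.3108967626033451 ptr r 0.03222431846133643
axis [ 0.4769 -0.1305] res 0.0016 yellow-ptr 0.24811893111321265 yellow-machx 0.3108964833168534 ptr r 0.03217787561155582
```

>>> run_rows(ticks="0.07 0.0396 0 0 0 | 0.07 0.0396 0 0 0 | 0.07 0.0396 0.0007 0 0 | 0.07 0.0396 0 0 0 | 0.07 0 0 0 0 | 0.07 0 0 0 0 | 0.07 0 0 0.03 0 | 0.07 0 0 0.03 0 | 0.07 0 0 0.03 0 | 0.07 0 0 0 0 | 0.07 0 0 0 0 | 0.045 0 0 0 0 | 0.04 0 0 0 0 | 0.04 0 0 0 0 | 0.04 0 0 0 0 | 0.04 0 0 0 0")

```text
time: 40.35
tool_pos: [0.4779, -0.1295, 0.1126]
ee_rot: [-3.139, -0.005, -0.237]
wrist_force: [1.6, 4.3, 6.6]
width: 0.0495
finger_force: 30.0
```

>>> run_rows(ticks="0.04 0 0 0 0.085 | 0.04 0 0 0 0.085 | 0.04 0 0 0 0.085 | 0.04 0 0 0 0 | 0.04 0 0 0 0 | 0.07 0 0 0 0 | 0.07 0 0 0 0 | 0.07 0 0 0 0 | 0.07 0 0 -0.03 0 | 0.07 0 0 -0.03 0 | 0.07 0 0 -0.03 0 | 0.07 -0.035 0 0 0 | 0.07 -0.035 0 0 0 | 0.07 -0.035 0 0 0 | 0.07 -0.035 0 0 0 | 0.07 -0.02 0 0 0 | 0.07 0 0 0 0 | 0.07 0 0 0 0")

```text
time: 41.85
tool_pos: [0.335, -0.055, 0.2001]
ee_rot: [3.141, -0.002, -0.492]
wrist_force: [0.8, -0.2, 0.3]
width: 0.0703
finger_force: 0.0
```

```bash
python3 wh.py B
```

```text
(420, 385, 3)
top yellow 8 [ 0.5049 -0.1216] r 0.0280 ang from machine x 0.045
top orange 18 [ 0.5191 -0.1257] r 0.0413 ang from machine x -0.146
side yellow 3 [ 0.5057 -0.1219] r 0.0287 ang from machine x 0.028
side orange 10 [ 0.5143 -0.1162] r 0.0386 ang from machine x 0.115
turn 0.0000 then dx 0.1601 dy -0.0017 dz -0.0002  now [ 0.3357 -0.0554  0.1998] [ 3.141 -0.    -0.493] q [-0.33 -0.4   1.8  -0.    1.74  1.73] w 0.0704
```

View pics/whB.png

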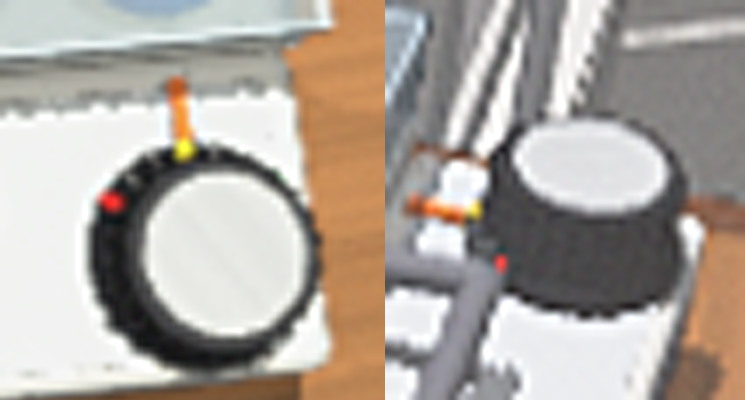

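The yellow mark at (184,150) meets the pointer tip in both views, and the cover is still shut. I'll hand in the job.

```bash
python3 -c "
from bench import robot
print(robot.close_job())"
```

```text
the job is handed in; nothing more can be done
None
```

The job is handed in: all four jars are in wells of their own, the cover was pressed down to its stop, and the wheel was then turned clockwise until the yellow mark stood at the pointer in both camera views; the hand-in gave no verdict.

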